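# Load the slide labeller's magazine until its catch holds

### The arm

A 7-joint arm with a two-finger parallel gripper is mounted at the origin on the work surface. World frame = base frame: x ahead of the robot, y to its left, z up, the work surface at z = 0. Lengths are in m, angles in rad, forces in N, time in s.
With the tool pointing down it reaches from about 0.425 to 0.925 m from the base axis. Payload 6.8 kg.
Tool frame: the origin (TCP) lies on the centre line of the jaws, within the pads' length; the fingertips stand 19 mm ahead of it and the grasp point (between the pads) is the TCP; z points along the fingers, y is the line along which they close (so a half turn about z gives the same grasp; the last joint's range is limited). The gripper opens to 85 mm and grips with 20 to 120 N. Pads are 22 mm wide; open, the fingers measure 114 mm over their backs; the gripper's body (76 mm by 85 mm) begins 54 mm behind the grasp point. The pads swing forward as they close: fully open they stand 13 mm farther back than shut.
Start: joints at [-1.353, 0.477, 0.022, 1.555, -0.011, 1.109, -0.083], TCP at [0.216, 0.64, 0.25] pointing down, gripper open.
Joint ranges: [-2.96, 2.96], [-0.34, 2.1], [-1.41, 1.46], [0.24, 2.44], [-1.37, 4.51], [0.17, 1.92], [-2.96, 2.96]. Speed limits (rad/s): [2.39, 2.39, 3.14, 3.14, 3.14, 3.14, 3.14].

### API

Orientations are given as a rotation vector (axis times angle).
In Python, from bench import r gives the robot as it stands. The module is installed in compiled form; this text tells all that it offers.
- The arm moves only by the tool arm_command, never from a script. Its argument "rows" is a list of rows, each an object of numbers: "fingers": the opening, from -1 (shut) to 1 (fully open); "x", "y", "z": the shift along the tool's x, y, z in m; "ax", "ay", "az": the turn, a rotation vector about the tool's x, y, z in degrees. In form: [{"fingers": .., "x": .., "y": .., "z": .., "ax": .., "ay": .., "az": ..}, ...]. A call has 1 to 10 rows; each row shifts and turns the commanded pose from where the row before left it, along the tool's axes as they then stand; what a row does not reach is not made up. A row lasts 1/12 s, in which the tool goes at most 41.7 mm and 7.16 degrees, less where a joint would pass 70% of its speed; a pose out of reach is approached as far as the arm can. A call is refused whole if a number of a shift passes 0.0417 or a number of a turn 7.16, either way. A call with a gripper value outside its range is refused whole. The fingers move at their own pace and stop on an object; "grip_force" is the grip in N (left out, the last holds). Time passes only in rows, so rows that do not move let the fingers close. It gives the time, the measured TCP pose, the force, the opening and the grip force at its end, in the units of the state.
- r.get_obs(): the state, without advancing time (a new reading comes with each control period).
- r.grab_frame(name): name is "scene" or "top" or "wrist"; returns a dict with "frame" (400x640x3 uint8, red, green, blue), "depth" (400x640 float32, m along the optical axis (not along the pixel's ray), 0 where there is no reading), "K" (3x3 intrinsics, pixels), "world_from_camera" (4x4, takes a point from camera to world coordinates). Camera axes: x right, y down, z forward; pixel columns grow to the right and rows downward; lengths in m; the calibration is good to about 2 mm. The wrist camera is an equidistant fisheye: a pixel r from the principal point sees the ray r / f radians off the axis. A picture is of the moment at which its call begins.
- r.hand_in(): hands the job in; it is judged then, once.
The state is a dict: "clock": time; "joints": joint angles; "qvel": joint speeds; "tau": joint torques, N m; "tcp_pos": TCP position; "orientation": TCP orientation; "contact_force": force on the tool from outside, world axes, zero at the start; "moment": the same for the moment, N m; "grip_width": finger opening in m; "gripper_force": force on a finger pad.
Only numpy, scipy, OpenCV 4.12 (cv2) and the standard library are available. Lean on these libraries where they do the work, as an engineer would, in place of code of your own. Each camera call takes 0.05 s, during which the arm holds its last target. There are 200 camera calls.

### The job

Load the tall slide magazine into the well on top of the slide labeller: stand it upright in the well, push it down to the bottom of its travel and let go, so that the push-push catch holds it down (a second full push would eject it again). Leave the squat magazine where it stands.

Things in the scene. Friction and masses are not known exactly. Their poses are not given: they have to be found in the camera images.
- tall_mag_center (a point): Centre (half-way up) of the tall slide magazine, a grey plastic block 60 mm along its x, 40 along y and 100 tall (z), about 0.2 kg, standing upright on the bench. It is the tall, narrow one of the two; either end may face forward. Pinch it across its 40 mm width near the top; press it near the middle of its flat top.
- well_mouth (a point): Centre of the well's mouth in the flat top of the white slide labeller (fixed, 95 mm high), level with that top; z up. The well is vertical, 76 mm along x, 56 along y; the mouth flares 8 mm on every side over its top 14 mm. The magazine goes in upright, its 60 mm side along x, either way round. The housing reaches 62 mm from here to -x, 130 to +x, 75 to each side in y.
- carrier (a joint): Sprung floor of the well, metres pressed down. 0: raised, floor 55 mm below the mouth, the magazine on it stands 45 mm above the labeller's top; 0.030: bottom stop (15 mm above). Pressing the magazine takes 2 N at 0, 7 N at 0.030, a little more if fast. Pressed past 0.027 and let go, it comes back only to 0.019, held by the catch (26 mm above). A second such press frees it: it rises to 0.
- squat_mag_center (a point): Centre (half-way up) of the squat magazine, grey plastic, 85 mm along x, 66 mm along y, 60 mm tall, standing on the bench; does not fit the well and is to be left alone.

How it is judged:
By the outcome, as a careful person would: the job done as asked, in the order asked, and still so for the second after the job is handed in, with the robot touching nothing.
It also fails if it takes over 40 s, if anything falls off the work surface, if the arm or the gripper's body presses on something with over 40 N, if the wrist force passes 120 N, or if a joint passes its speed limit or range.

## Working session

There is one attempt and no reset: what is moved stays moved. The work goes in short steps, Python scripts to look and compute and a tool call to move; the robot and the scene stay as the last step left them, time stands still between calls to the robot, and variables do not carry over. Pictures are saved under pics/ and viewed, at most 10 in all, crops included, and the job is handed in when it is done.

Besides the shell and the picture viewer there is one more tool, called after "Request:" as name([rows], argument=value, ...), one row to a line, values as JSON. arm_command: Moves the arm, as the interface text tells. Its arguments: {"type":"object","properties":{"rows":{"type":"array"},"grip_force":{"type":"number"}},"required":["rows"]}

```bash
mkdir -p pics; python3 - <<'E'
from bench import r
import numpy as np,cv2
o=r.get_obs();print({k:np.round(v,3) for k,v in o.items()})
fs=[]
for n in("top","scene"):
    f=r.grab_frame(n);np.savez(f"{n}0.npz",**f);fs.append(f["frame"]);print(n,f["K"].round(1).tolist(),f["world_from_camera"].round(3).tolist())
    cv2.imwrite(f"pics/{n}0.png",f["frame"][:,:,::-1])
E
```

```text
{'clock': np.float64(0.0), 'joints': array([-1.353,  0.478,  0.022,  1.556, -0.012,  1.109, -0.083]), 'qvel': array([-0.002, -0.001, -0.   ,  0.001, -0.   ,  0.001, -0.001]), 'tau': array([ 0.0000e+00, -5.9643e+01,  1.6080e+00, -2.8120e+01,  1.2000e-02,
        9.0000e-03,  0.0000e+00]), 'tcp_pos': array([0.216, 0.639, 0.249]), 'orientation': array([-5.1e-01, -3.1e+00,  3.0e-03]), 'contact_force': array([-0.098,  1.115, -0.246]), 'moment': array([-0.026, -0.044,  0.052]), 'gripper_force': np.float64(0.0), 'grip_width': np.float64(0.085)}
top [[409.0, 0.0, 321.8], [0.0, 409.0, 200.0], [0.0, 0.0, 1.0]] [[-0.022, -0.992, 0.126, 0.472], [-1.0, 0.024, 0.012, 0.01], [-0.015, -0.126, -0.992, 0.773], [0.0, 0.0, 0.0, 1.0]]
scene [[417.1, 0.0, 322.0], [0.0, 417.1, 200.1], [0.0, 0.0, 1.0]] [[0.159, 0.568, -0.807, 1.156], [0.987, -0.082, 0.136, -0.091], [0.011, -0.819, -0.574, 0.531], [0.0, 0.0, 0.0, 1.0]]
```

View pics/top0.png

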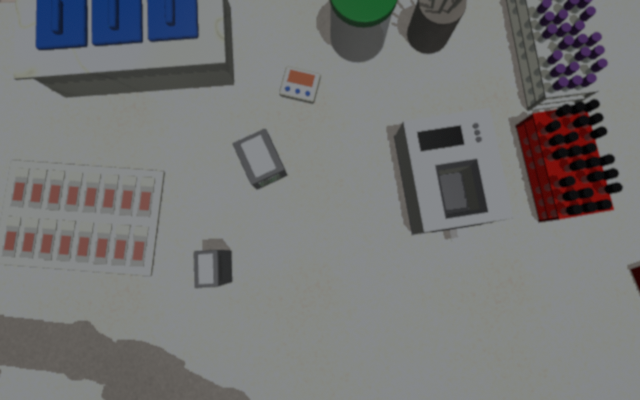

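View pics/scene0.png

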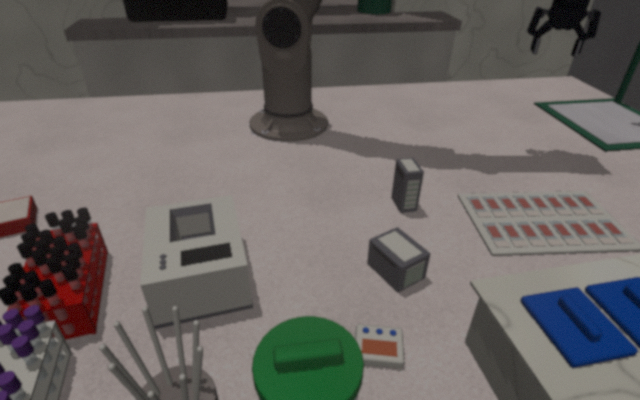

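The top view shows the tall magazine at about (207,268), the squat one at (260,158), and the labeller with its well at (462,188).

```bash
cat > h.py <<'E'
import numpy as np,cv2
def pts(f):
    h,w=f["depth"].shape;u,v=np.meshgrid(np.arange(w),np.arange(h));K=f["K"];d=f["depth"]
    c=np.stack([(u-K[0,2])/K[0,0]*d,(v-K[1,2])/K[1,1]*d,d,np.ones_like(d)],-1)
    return (c@f["world_from_camera"].T)[...,:3]
def ray(f,uv,z):
    K=f["K"];T=f["world_from_camera"];d=T[:3,:3]@[(uv[0]-K[0,2])/K[0,0],(uv[1]-K[1,2])/K[1,1],1]
    return T[:3,3]+d*(z-T[2,3])/d[2]
def rect(f,m,z):
    # min-area rectangle of the mask, its pixels cast on plane z
    m=m.astype(np.uint8);n,l,s,c=cv2.connectedComponentsWithStats(m)
    k=1+s[1:,4].argmax();v,u=np.nonzero(l==k)
    P=np.array([ray(f,p,z)[:2] for p in zip(u,v)])
    return cv2.minAreaRect((P*1000).astype(np.float32)),s[k]
E
python3 - <<'E'
from h import *
f=dict(np.load("top0.npz"));P=pts(f);z=P[...,2]
def box(u0,u1,v0,v1):
    m=np.zeros(z.shape,bool);m[v0:v1,u0:u1]=1;return m
print("bench z",np.median(z[300:330,280:400]),"valid",(f["depth"]>0).mean())
for n,b,h in(("tall",(185,240,240,295),.1),("squat",(225,295,120,195),.06),("lab",(390,515,105,240),.095)):
    m=box(*b);zz=z[m];print(n,"zmax",np.percentile(zz,[50,90,97,99]).round(4))
    mm=m&(abs(z-h)<.012);print(rect(f,mm,h))
m=box(430,495,155,220)
for r0 in(165,175,185,188,195,205,212):print(r0,(z[r0,430:495:3]*1000).astype(int))
w=box(425,500,150,225)&(z<.085)&(z>0);print("well below .085",rect(f,w,.095))
print((z[268,185:240:2]*1000).astype(int))
im=f["frame"][100:300,180:520][:,:,::-1]
cv2.imwrite("pics/crop.png",np.hstack([cv2.resize(f["frame"][235:300,180:245,::-1],(400,400)),cv2.resize(f["frame"][150:230,420:500,::-1],(400,400))]))
E
```

```text
bench z -0.0007311257982276498 valid 0.9960390625
tall zmax [0.0012 0.1001 0.1011 0.1019]
(((450.12353515625, 208.5260467529297), (59.68254089355469, 42.42607498168945), 0.9840725660324097), array([194, 250,  27,  38, 952], dtype=int32))
squat zmax [0.0003 0.06   0.061  0.0618]
(((643.2918090820312, 131.02349853515625), (87.81417846679688, 66.47863006591797), 23.966623306274414), array([ 232,  129,   53,   57, 1754], dtype=int32))
lab zmax [0.0858 0.0951 0.0961 0.097 ]
(((606.1595458984375, -207.8013916015625), (191.8216552734375, 152.59716796875), 7.5328521728515625), array([ 402,  108,  111,  125, 8578], dtype=int32))
165 [94 94 92 93 91 92 90 88 86 87 86 82 82 79 83 88 95 95 96 93 93 93]
175 [94 93 92 28 40 38 40 38 38 36 39 40 53 65 78 83 89 93 94 92 92 92]
185 [95 93 94 89 37 38 40 39 38 38 36 39 46 56 70 82 87 91 95 93 92 94]
188 [94 92 95 92 39 37 37 36 38 40 37 38 41 57 70 83 83 90 94 94 94 96]
195 [96 94 94 94 83 38 41 38 39 39 39 38 34 48 62 76 83 90 93 95 94 92]
205 [94 93 94 93 94 38 38 39 38 38 39 37 39 37 53 67 79 83 90 94 92 95]
212 [94 95 95 94 94 85 37 40 39 37 38 81 84 84 86 86 91 89 91 92 92 96]
well below .085 (((571.2607421875, -211.20541381835938), (82.51461791992188, 62.492088317871094), 7.548596382141113), array([ 437,  164,   46,   52, 1744], dtype=int32))
[  0   0   0  -1   1  99  99 100  98 100  99  99  97  99  98  99 100  91
  74  62  50  35  20 773  -2  -1  -2   0]
```

View pics/crop.png

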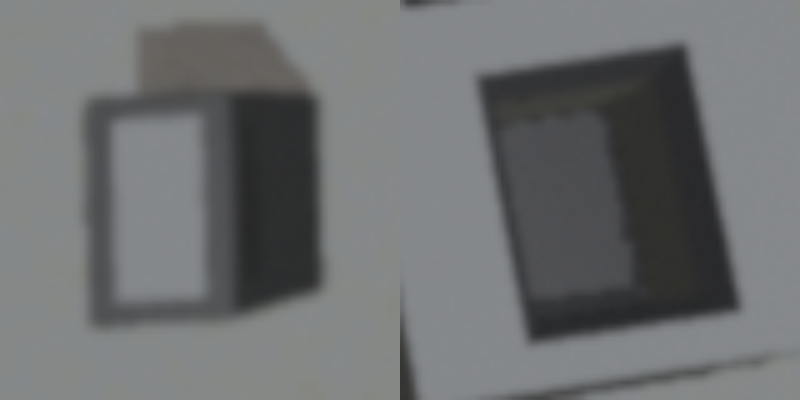

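The depth tops agree with the given sizes. That puts the tall magazine at (0.450, 0.2085) with yaw about 1°, and the well at about (0.572, −0.212) with yaw about 7.5°. I'll move above the magazine first.

Request:
arm_command([
  {"az": -7},
  {"az": -7},
  {"az": -5.7},
  {"x": -0.0189, "y": -0.0363},
  {"x": -0.0189, "y": -0.0363},
  {"x": -0.0189, "y": -0.0363},
  {"x": -0.0189, "y": -0.0363},
  {"x": -0.0189, "y": -0.0363},
  {"x": -0.0189, "y": -0.0363},
  {"x": -0.0189, "y": -0.0363},
], grip_force=40)

```text
validation failed for argument at $.ro...
```

Request:
arm_command([
  {"x": -0.0189, "y": -0.0363},
  {"x": -0.0189, "y": -0.0363},
  {"x": -0.0189, "y": -0.0363},
  {"x": -0.0189, "y": -0.0363},
  {"x": -0.0189, "y": -0.0363},
  {"z": 0.02},
  {"z": 0.02},
  {},
  {},
])

```text
validation failed for argument at $.ro...
```

```bash
cat > st.py <<'E'
from bench import r
import numpy as np
from scipy.spatial.transform import Rotation as R
o=r.get_obs();M=R.from_rotvec(o["orientation"]).as_matrix()
def a(v):return round(float(np.degrees(np.arctan2(v[1],v[0]))),2)
print(round(float(o["clock"]),2),o["tcp_pos"].round(4),"xang",a(M[:,0]),"yang",a(M[:,1]),"tilt",M[:2,2].round(4),"F",o["contact_force"].round(2),"w",round(float(o["grip_width"]),4),"g",round(float(o["gripper_force"]),1))
def to(x,y,z=None):
    d=np.array([x,y,o["tcp_pos"][2] if z is None else z])-o["tcp_pos"];print("tool shift",(M.T@d).round(4))
E
python3 - <<'E'
from st import *;from h import *
to(.450,.2085,.085)
f=r.grab_frame("wrist");cv2.imwrite("pics/w1.png",f["frame"][:,:,::-1])
E
```

```text
0.1 [0.2159 0.639  0.2494] xang 161.34 yang 71.34 tilt [-0.0004 -0.0016] F [-0.47  0.43 -0.34] w 0.0851 g 0.0
tool shift [-0.3596 -0.3327  0.165 ]
```

View pics/w1.png

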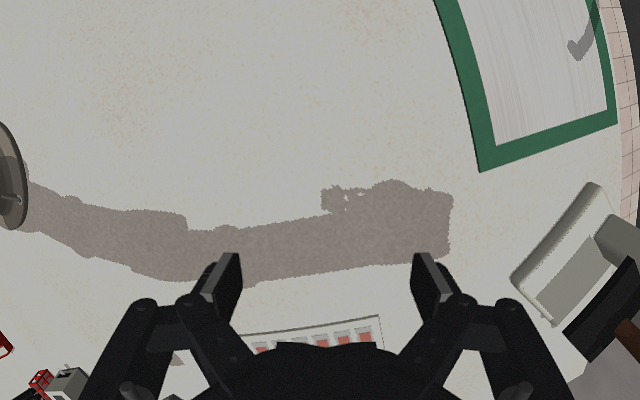

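The wrist view shows only bench and the open jaws, because both move calls were refused. Rows probably need every key.

Request:
arm_command([
  {"fingers": 1, "x": 0, "y": 0, "z": 0, "ax": 0, "ay": 0, "az": -7},
  {"fingers": 1, "x": 0, "y": 0, "z": 0, "ax": 0, "ay": 0, "az": -7},
  {"fingers": 1, "x": 0, "y": 0, "z": 0, "ax": 0, "ay": 0, "az": -5.7},
  {"fingers": 1, "x": -0.0189, "y": -0.0363, "z": 0, "ax": 0, "ay": 0, "az": 0},
  {"fingers": 1, "x": -0.0189, "y": -0.0363, "z": 0, "ax": 0, "ay": 0, "az": 0},
  {"fingers": 1, "x": -0.0189, "y": -0.0363, "z": 0, "ax": 0, "ay": 0, "az": 0},
  {"fingers": 1, "x": -0.0189, "y": -0.0363, "z": 0, "ax": 0, "ay": 0, "az": 0},
  {"fingers": 1, "x": -0.0189, "y": -0.0363, "z": 0, "ax": 0, "ay": 0, "az": 0},
  {"fingers": 1, "x": -0.0189, "y": -0.0363, "z": 0, "ax": 0, "ay": 0, "az": 0},
  {"fingers": 1, "x": -0.0189, "y": -0.0363, "z": 0, "ax": 0, "ay": 0, "az": 0},
], grip_force=40)

```text
clock: 0.98
tcp_pos: [0.3534, 0.3857, 0.2502]
orientation: [0.028, -3.141, 0.0]
contact_force: [1.2, -0.4, -0.5]
grip_width: 0.0852
gripper_force: 0.0
```

Request:
arm_command([
  {"fingers": 1, "x": -0.0189, "y": -0.0363, "z": 0, "ax": 0, "ay": 0, "az": 0},
  {"fingers": 1, "x": -0.0189, "y": -0.0363, "z": 0, "ax": 0, "ay": 0, "az": 0},
  {"fingers": 1, "x": -0.0189, "y": -0.0363, "z": 0, "ax": 0, "ay": 0, "az": 0},
  {"fingers": 1, "x": -0.0189, "y": -0.0363, "z": 0, "ax": 0, "ay": 0, "az": 0},
  {"fingers": 1, "x": -0.0189, "y": -0.0363, "z": 0, "ax": 0, "ay": 0, "az": 0},
  {"fingers": 1, "x": 0, "y": 0, "z": 0.02, "ax": 0, "ay": 0, "az": 0},
  {"fingers": 1, "x": 0, "y": 0, "z": 0.02, "ax": 0, "ay": 0, "az": 0},
  {"fingers": 1, "x": 0, "y": 0, "z": 0, "ax": 0, "ay": 0, "az": 0},
  {"fingers": 1, "x": 0, "y": 0, "z": 0, "ax": 0, "ay": 0, "az": 0},
])

```text
clock: 1.73
tcp_pos: [0.4499, 0.2078, 0.2097]
orientation: [0.028, -3.139, 0.002]
contact_force: [-0.2, 1.4, -0.9]
grip_width: 0.0855
gripper_force: 0.0
```

```bash
python3 - <<'E'
from st import *;from h import *
to(.450,.2085,.085)
f=r.grab_frame("wrist");np.savez("w2.npz",**f);cv2.imwrite("pics/w2.png",f["frame"][:,:,::-1])
E
```

```text
1.73 [0.4499 0.2078 0.2097] xang -178.96 yang 91.04 tilt [-0.0023 -0.0014] F [-0.19  1.39 -0.9 ] w 0.0855 g 0.0
tool shift [-0.0004  0.0009  0.1247]
```

View pics/w2.png

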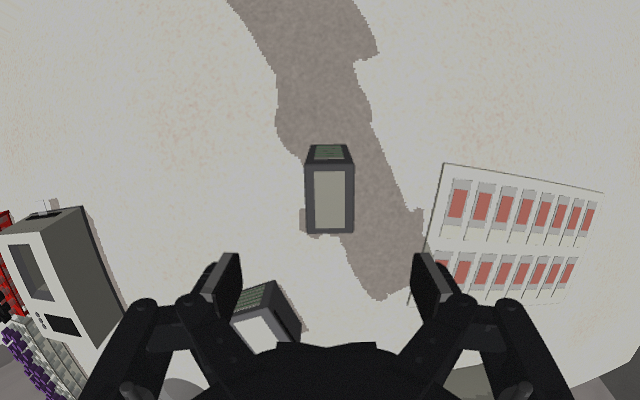

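The magazine top, centred at about (330,198), sits midway between the jaws and is square to them. I'll descend and grip.

Request:
arm_command([
  {"fingers": 1, "x": 0, "y": 0.001, "z": 0.03, "ax": 0, "ay": 0, "az": 0},
  {"fingers": 1, "x": 0, "y": 0, "z": 0.03, "ax": 0, "ay": 0, "az": 0},
  {"fingers": 1, "x": 0, "y": 0, "z": 0.03, "ax": 0, "ay": 0, "az": 0},
  {"fingers": 1, "x": 0, "y": 0, "z": 0.02, "ax": 0, "ay": 0, "az": 0},
  {"fingers": 1, "x": 0, "y": 0, "z": 0.013, "ax": 0, "ay": 0, "az": 0},
  {"fingers": -1, "x": 0, "y": 0, "z": 0, "ax": 0, "ay": 0, "az": 0},
  {"fingers": -1, "x": 0, "y": 0, "z": 0, "ax": 0, "ay": 0, "az": 0},
  {"fingers": -1, "x": 0, "y": 0, "z": 0, "ax": 0, "ay": 0, "az": 0},
  {"fingers": -1, "x": 0, "y": 0, "z": 0, "ax": 0, "ay": 0, "az": 0},
  {"fingers": -1, "x": 0, "y": 0, "z": 0, "ax": 0, "ay": 0, "az": 0},
])

```text
clock: 2.62
tcp_pos: [0.4518, 0.21, 0.089]
orientation: [-0.029, 3.139, 0.003]
contact_force: [-0.4, 0.6, 7.6]
grip_width: 0.0394
gripper_force: 40.6
```

Request:
arm_command([
  {"fingers": -1, "x": 0, "y": 0, "z": 0, "ax": 0, "ay": 0, "az": 0},
  {"fingers": -1, "x": 0, "y": 0, "z": 0, "ax": 0, "ay": 0, "az": 0},
  {"fingers": -1, "x": 0, "y": 0, "z": 0, "ax": 0, "ay": 0, "az": 0},
])

```text
clock: 2.87
tcp_pos: [0.4518, 0.21, 0.089]
orientation: [-0.029, 3.139, 0.003]
contact_force: [-0.8, 0.6, 8.0]
grip_width: 0.0397
gripper_force: 40.6
```

Request:
arm_command([
  {"fingers": -1, "x": 0, "y": 0, "z": -0.015, "ax": 0, "ay": 0, "az": 0},
  {"fingers": -1, "x": 0, "y": 0, "z": -0.03, "ax": 0, "ay": 0, "az": 0},
  {"fingers": -1, "x": 0, "y": 0, "z": -0.035, "ax": 0, "ay": 0, "az": 0},
  {"fingers": -1, "x": 0, "y": 0, "z": -0.035, "ax": 0, "ay": 0, "az": 0},
  {"fingers": -1, "x": 0, "y": 0, "z": -0.035, "ax": 0, "ay": 0, "az": 0},
  {"fingers": -1, "x": 0, "y": 0, "z": 0, "ax": 0, "ay": 0, "az": -6.5},
  {"fingers": -1, "x": -0.0049, "y": -0.02, "z": 0, "ax": 0, "ay": 0, "az": 0},
  {"fingers": -1, "x": -0.0049, "y": -0.0334, "z": 0, "ax": 0, "ay": 0, "az": 0},
  {"fingers": -1, "x": -0.0049, "y": -0.0334, "z": 0, "ax": 0, "ay": 0, "az": 0},
  {"fingers": -1, "x": -0.0049, "y": -0.0334, "z": 0, "ax": 0, "ay": 0, "az": 0},
])

```text
clock: 3.7
tcp_pos: [0.4856, 0.0912, 0.2378]
orientation: [-0.208, 3.134, 0.0]
contact_force: [1.3, -0.5, -3.0]
grip_width: 0.0392
gripper_force: 41.4
```

Request:
arm_command([
  {"fingers": -1, "x": -0.0049, "y": -0.0334, "z": 0, "ax": 0, "ay": 0, "az": 0},
  {"fingers": -1, "x": -0.0049, "y": -0.0334, "z": 0, "ax": 0, "ay": 0, "az": 0},
  {"fingers": -1, "x": -0.0049, "y": -0.0334, "z": 0, "ax": 0, "ay": 0, "az": 0},
  {"fingers": -1, "x": -0.0049, "y": -0.0334, "z": 0, "ax": 0, "ay": 0, "az": 0},
  {"fingers": -1, "x": -0.0049, "y": -0.0334, "z": 0, "ax": 0, "ay": 0, "az": 0},
  {"fingers": -1, "x": -0.0049, "y": -0.0334, "z": 0, "ax": 0, "ay": 0, "az": 0},
  {"fingers": -1, "x": -0.0049, "y": -0.0334, "z": 0, "ax": 0, "ay": 0, "az": 0},
  {"fingers": -1, "x": -0.0049, "y": -0.0334, "z": 0, "ax": 0, "ay": 0, "az": 0},
  {"fingers": -1, "x": 0, "y": 0, "z": 0, "ax": 0, "ay": 0, "az": 0},
  {"fingers": -1, "x": 0, "y": 0, "z": 0, "ax": 0, "ay": 0, "az": 0},
])

```text
clock: 4.53
tcp_pos: [0.5591, -0.1699, 0.2375]
orientation: [0.199, -3.135, 0.001]
contact_force: [0.4, 0.9, -2.9]
grip_width: 0.0394
gripper_force: 41.7
```

```bash
python3 - <<'E'
from st import *;from h import *
f=dict(np.load("top0.npz"))
c=np.array([[478,76],[686,44],[740,310],[530,342]])-[400,0];c=c/5-.4+[420,150]
W=np.array([ray(f,p,.095)[:2] for p in c]);print("mouth",W.mean(0).round(4),[round(float(np.linalg.norm(W[i]-W[i-1])),4) for i in range(4)])
to(.572,-.212)
f=r.grab_frame("wrist");np.savez("w3.npz",**f);a1=f["frame"][:,:,::-1]
s=r.grab_frame("scene")["frame"][100:340,80:400,::-1]
cv2.imwrite("pics/w3.png",np.vstack([cv2.resize(a1,(480,300)),cv2.resize(s,(480,300))]))
E
```

```text
4.53 [ 0.5591 -0.1699  0.2375] xang -172.73 yang 97.27 tilt [-0.0001 -0.0008] F [ 0.43  0.91 -2.87] w 0.0394 g 41.7
mouth [ 0.5736 -0.2146] [0.0909, 0.071, 0.091, 0.0704]
tool shift [-0.0074 -0.0434  0.    ]
```

View pics/w3.png

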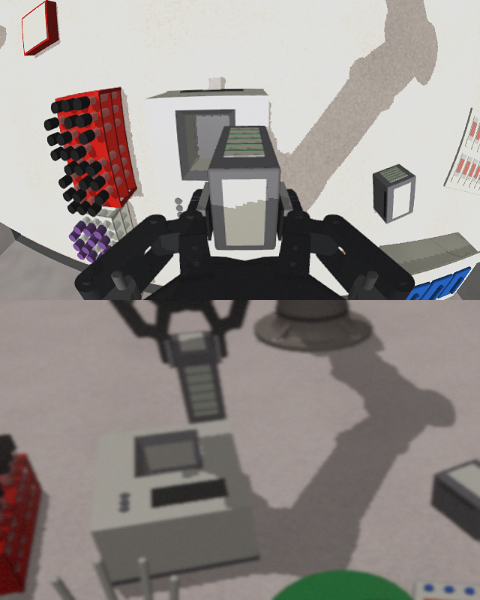

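The magazine is held upright and the well is still ahead of it. The mouth measures 91×71 mm, against 92×72 expected, centred at about (0.573, −0.2135). I'll align over it and start lowering.

Request:
arm_command([
  {"fingers": -1, "x": -0.005, "y": -0.0225, "z": 0, "ax": 0, "ay": 0, "az": -0.3},
  {"fingers": -1, "x": -0.005, "y": -0.0225, "z": 0, "ax": 0, "ay": 0, "az": 0},
  {"fingers": -1, "x": 0, "y": 0, "z": 0, "ax": 0, "ay": 0, "az": 0},
  {"fingers": -1, "x": 0, "y": 0, "z": 0, "ax": 0, "ay": 0, "az": 0},
  {"fingers": -1, "x": 0, "y": 0, "z": 0.015, "ax": 0, "ay": 0, "az": 0},
  {"fingers": -1, "x": 0, "y": 0, "z": 0.015, "ax": 0, "ay": 0, "az": 0},
  {"fingers": -1, "x": 0, "y": 0, "z": 0.015, "ax": 0, "ay": 0, "az": 0},
  {"fingers": -1, "x": 0, "y": 0, "z": 0, "ax": 0, "ay": 0, "az": 0},
])

```text
clock: 5.3
tcp_pos: [0.5738, -0.2072, 0.1893]
orientation: [0.219, -3.129, -0.005]
contact_force: [-0.7, 0.8, -3.5]
grip_width: 0.0397
gripper_force: 41.8
```

```bash
python3 - <<'E'
from st import *;from h import *
to(.5748,-.2133,.129)
a1=r.grab_frame("wrist")["frame"][100:340,180:500,::-1]
s=r.grab_frame("scene")["frame"][130:330,110:270,::-1]
t=r.grab_frame("top")["frame"][90:250,370:530,::-1]
cv2.imwrite("pics/w4.png",np.hstack([cv2.resize(a1,(400,300)),cv2.resize(s,(240,300)),cv2.resize(t,(160,300))]))
E
```

```text
5.3 [ 0.5738 -0.2072  0.1893] xang -171.99 yang 98.01 tilt [-0.0055  0.0028] F [-0.66  0.85 -3.5 ] w 0.0397 g 41.8
tool shift [-0.0005 -0.0064  0.0603]
```

View pics/w4.png

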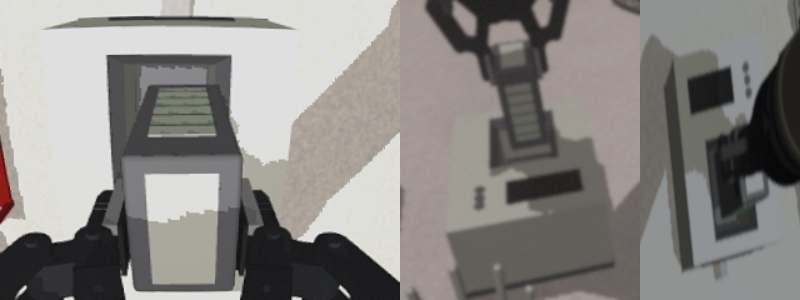

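The wrist crop shows the magazine about 6 mm off the well centre toward +y (image right), which matches the measured pose error. I'll correct this and continue.

Request:
arm_command([
  {"fingers": -1, "x": -0.0005, "y": -0.0064, "z": 0, "ax": 0, "ay": 0, "az": 0.4},
  {"fingers": -1, "x": 0, "y": 0, "z": 0, "ax": 0, "ay": 0, "az": 0},
  {"fingers": -1, "x": 0, "y": 0, "z": 0, "ax": 0, "ay": 0, "az": 0},
  {"fingers": -1, "x": 0, "y": 0, "z": 0.012, "ax": 0, "ay": 0, "az": 0},
  {"fingers": -1, "x": 0, "y": 0, "z": 0.008, "ax": 0, "ay": 0, "az": 0},
  {"fingers": -1, "x": 0, "y": 0, "z": 0, "ax": 0, "ay": 0, "az": 0},
  {"fingers": -1, "x": 0, "y": 0, "z": 0, "ax": 0, "ay": 0, "az": 0},
])

```text
clock: 6.03
tcp_pos: [0.5762, -0.2165, 0.171]
orientation: [0.204, -3.133, -0.001]
contact_force: [-0.2, 0.2, -2.0]
grip_width: 0.0395
gripper_force: 41.8
```

```bash
python3 - <<'E'
from st import *;from h import *
to(.5748,-.2133,.129)
a1=r.grab_frame("wrist")["frame"][100:340,180:500,::-1]
s=r.grab_frame("scene")["frame"][130:330,110:270,::-1]
cv2.imwrite("pics/w5.png",np.hstack([cv2.resize(a1,(400,300)),cv2.resize(s,(400,500))[:300]]))
E
```

```text
6.03 [ 0.5762 -0.2165  0.171 ] xang -172.56 yang 97.44 tilt [-0.0024  0.0006] F [-0.24  0.15 -1.95] w 0.0395 g 41.8
tool shift [0.0009 0.0033 0.042 ]
```

View pics/w5.png

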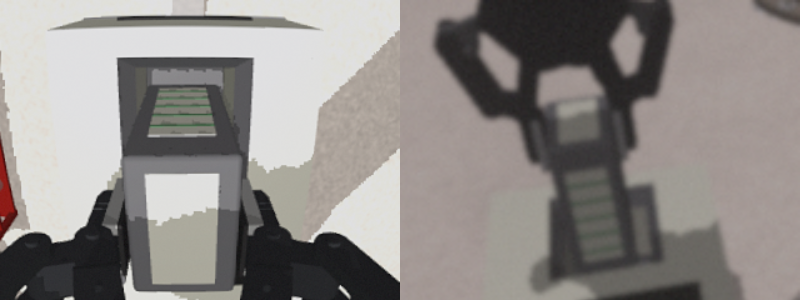

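In the scene crop the magazine is in the mouth but about 3 mm too far toward −y (the wider gap is at image right), matching the pose. I'll correct it and lower toward the floor.

Request:
arm_command([
  {"fingers": -1, "x": 0.001, "y": 0.003, "z": 0, "ax": 0, "ay": 0, "az": 0},
  {"fingers": -1, "x": 0, "y": 0, "z": 0.006, "ax": 0, "ay": 0, "az": 0},
  {"fingers": -1, "x": 0, "y": 0, "z": 0.008, "ax": 0, "ay": 0, "az": 0},
  {"fingers": -1, "x": 0, "y": 0, "z": 0.008, "ax": 0, "ay": 0, "az": 0},
  {"fingers": -1, "x": 0, "y": 0, "z": 0.008, "ax": 0, "ay": 0, "az": 0},
  {"fingers": -1, "x": 0, "y": 0, "z": 0.004, "ax": 0, "ay": 0, "az": 0},
  {"fingers": -1, "x": 0, "y": 0, "z": 0, "ax": 0, "ay": 0, "az": 0},
  {"fingers": -1, "x": 0, "y": 0, "z": 0, "ax": 0, "ay": 0, "az": 0},
])

```text
clock: 6.8
tcp_pos: [0.5754, -0.214, 0.1378]
orientation: [0.203, -3.134, -0.0]
contact_force: [0.7, -1.0, -3.7]
grip_width: 0.0394
gripper_force: 41.9
```

Request:
arm_command([
  {"fingers": -1, "x": 0, "y": 0, "z": 0.004, "ax": 0, "ay": 0, "az": 0},
  {"fingers": -1, "x": 0, "y": 0, "z": 0.003, "ax": 0, "ay": 0, "az": 0},
  {"fingers": -1, "x": 0, "y": 0, "z": 0, "ax": 0, "ay": 0, "az": 0},
  {"fingers": -1, "x": 0, "y": 0, "z": 0, "ax": 0, "ay": 0, "az": 0},
])

```text
clock: 7.13
tcp_pos: [0.5756, -0.2139, 0.1312]
orientation: [0.204, -3.135, -0.0]
contact_force: [0.2, -0.0, -2.6]
grip_width: 0.0397
gripper_force: 42.0
```

```bash
python3 - <<'E'
from st import *
to(.5748,-.2133,.129)
E
```

```text
7.13 [ 0.5756 -0.2139  0.1312] xang -172.57 yang 97.43 tilt [-0.0002  0.0001] F [ 0.19 -0.02 -2.55] w 0.0397 g 42.0
tool shift [0.0007 0.0007 0.0022]
```

Request:
arm_command([
  {"fingers": -1, "x": 0, "y": 0, "z": 0.002, "ax": 0, "ay": 0, "az": 0},
  {"fingers": -1, "x": 0, "y": 0, "z": 0.002, "ax": 0, "ay": 0, "az": 0},
  {"fingers": -1, "x": 0, "y": 0, "z": 0, "ax": 0, "ay": 0, "az": 0},
  {"fingers": -1, "x": 0, "y": 0, "z": 0, "ax": 0, "ay": 0, "az": 0},
])

```text
clock: 7.47
tcp_pos: [0.5759, -0.2141, 0.1277]
orientation: [-0.203, 3.134, -0.0]
contact_force: [-0.1, 0.7, 1.3]
grip_width: 0.0395
gripper_force: 42.4
```

Request:
arm_command([
  {"fingers": 0.3, "x": 0, "y": 0, "z": 0, "ax": 0, "ay": 0, "az": 0},
  {"fingers": 0.6, "x": 0, "y": 0, "z": 0, "ax": 0, "ay": 0, "az": 0},
  {"fingers": 0.6, "x": 0, "y": 0, "z": 0, "ax": 0, "ay": 0, "az": 0},
  {"fingers": 0.6, "x": 0, "y": 0, "z": 0, "ax": 0, "ay": 0, "az": 0},
])

```text
clock: 7.8
tcp_pos: [0.5757, -0.214, 0.1274]
orientation: [-0.204, 3.135, -0.0]
contact_force: [-0.2, 0.4, -0.8]
grip_width: 0.068
gripper_force: 0.0
```

Request:
arm_command([
  {"fingers": 0.6, "x": 0, "y": 0, "z": 0, "ax": 0, "ay": 0, "az": 0},
  {"fingers": 0.6, "x": 0, "y": 0, "z": -0.02, "ax": 0, "ay": 0, "az": 0},
  {"fingers": 0.6, "x": 0, "y": 0, "z": -0.03, "ax": 0, "ay": 0, "az": 0},
  {"fingers": 0.6, "x": 0, "y": 0, "z": -0.02, "ax": 0, "ay": 0, "az": 0},
  {"fingers": -1, "x": 0, "y": 0, "z": 0, "ax": 0, "ay": 0, "az": 0},
  {"fingers": -1, "x": 0, "y": 0, "z": 0, "ax": 0, "ay": 0, "az": 0},
  {"fingers": -1, "x": 0, "y": 0, "z": 0, "ax": 0, "ay": 0, "az": 0},
  {"fingers": -1, "x": 0, "y": 0, "z": 0, "ax": 0, "ay": 0, "az": 0},
  {"fingers": -1, "x": 0, "y": 0, "z": 0, "ax": 0, "ay": 0, "az": 0},
  {"fingers": -1, "x": 0, "y": 0, "z": 0, "ax": 0, "ay": 0, "az": 0},
])

```text
clock: 8.63
tcp_pos: [0.5751, -0.2138, 0.1963]
orientation: [0.204, -3.133, -0.001]
contact_force: [0.5, 0.3, -0.5]
grip_width: 0.0
gripper_force: 0.0
```

```bash
python3 - <<'E'
from st import *;from h import *
a1=r.grab_frame("wrist")["frame"][100:340,180:500,::-1]
f=r.grab_frame("scene");np.savez("s6.npz",**f);s=f["frame"][130:330,110:270,::-1]
cv2.imwrite("pics/w6.png",np.hstack([cv2.resize(a1,(400,300)),cv2.resize(s,(400,500))[:300]]))
E
```

```text
8.63 [ 0.5751 -0.2138  0.1963] xang -172.57 yang 97.43 tilt [-0.0017  0.0003] F [ 0.48  0.31 -0.53] w 0.0 g 0.0
```

View pics/w6.png

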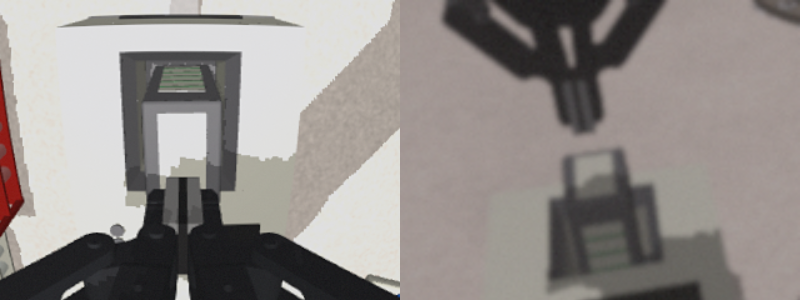

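The magazine stands upright in the well, roughly centred, and the closed fingertips are above it. I'll press down monotonically now.

Request:
arm_command([
  {"fingers": -1, "x": 0.0015, "y": 0, "z": 0.015, "ax": 0, "ay": 0, "az": 0},
  {"fingers": -1, "x": 0, "y": 0, "z": 0.015, "ax": 0, "ay": 0, "az": 0},
  {"fingers": -1, "x": 0, "y": 0, "z": 0.006, "ax": 0, "ay": 0, "az": 0},
  {"fingers": -1, "x": 0, "y": 0, "z": 0.006, "ax": 0, "ay": 0, "az": 0},
  {"fingers": -1, "x": 0, "y": 0, "z": 0.006, "ax": 0, "ay": 0, "az": 0},
  {"fingers": -1, "x": 0, "y": 0, "z": 0.006, "ax": 0, "ay": 0, "az": 0},
  {"fingers": -1, "x": 0, "y": 0, "z": 0, "ax": 0, "ay": 0, "az": 0},
])

```text
clock: 9.32
tcp_pos: [0.5736, -0.214, 0.1426]
orientation: [0.203, -3.134, -0.001]
contact_force: [-1.5, 0.8, 3.7]
grip_width: -0.0003
gripper_force: 1.6
```

Request:
arm_command([
  {"fingers": -1, "x": 0, "y": 0, "z": 0.004, "ax": 0, "ay": 0, "az": 0},
  {"fingers": -1, "x": 0, "y": 0, "z": 0.003, "ax": 0, "ay": 0, "az": 0},
  {"fingers": -1, "x": 0, "y": 0, "z": 0.002, "ax": 0, "ay": 0, "az": 0},
  {"fingers": -1, "x": 0, "y": 0, "z": 0, "ax": 0, "ay": 0, "az": 0},
  {"fingers": -1, "x": 0, "y": 0, "z": 0, "ax": 0, "ay": 0, "az": 0},
])

```text
clock: 9.73
tcp_pos: [0.5742, -0.2142, 0.1347]
orientation: [-0.204, 3.135, -0.0]
contact_force: [-3.2, 0.6, 4.9]
grip_width: 0.0
gripper_force: 2.5
```

Request:
arm_command([
  {"fingers": -1, "x": 0, "y": 0, "z": 0.003, "ax": 0, "ay": 0, "az": 0},
  {"fingers": -1, "x": 0, "y": 0, "z": 0.003, "ax": 0, "ay": 0, "az": 0},
  {"fingers": -1, "x": 0, "y": 0, "z": 0, "ax": 0, "ay": 0, "az": 0},
  {"fingers": -1, "x": 0, "y": 0, "z": 0, "ax": 0, "ay": 0, "az": 0},
])

```text
clock: 10.07
tcp_pos: [0.5745, -0.2144, 0.1294]
orientation: [-0.203, 3.134, -0.0]
contact_force: [-3.5, 1.0, 9.9]
grip_width: -0.0
gripper_force: 5.0
```

Request:
arm_command([
  {"fingers": -1, "x": 0, "y": 0, "z": 0.002, "ax": 0, "ay": 0, "az": 0},
  {"fingers": -1, "x": 0, "y": 0, "z": 0, "ax": 0, "ay": 0, "az": 0},
  {"fingers": -1, "x": 0, "y": 0, "z": 0, "ax": 0, "ay": 0, "az": 0},
])

```text
clock: 10.32
tcp_pos: [0.5751, -0.2148, 0.1293]
orientation: [-0.203, 3.132, -0.001]
contact_force: [-7.9, 2.6, 23.8]
grip_width: -0.0002
gripper_force: 11.5
```

At the bottom stop: force rose from 9.9 to 23.8 N with no further travel, at TCP 0.129 as predicted. I'll let go by rising straight up.

Request:
arm_command([
  {"fingers": -1, "x": 0, "y": 0, "z": -0.008, "ax": 0, "ay": 0, "az": 0},
  {"fingers": -1, "x": 0, "y": 0, "z": -0.015, "ax": 0, "ay": 0, "az": 0},
  {"fingers": -1, "x": 0, "y": 0, "z": -0.03, "ax": 0, "ay": 0, "az": 0},
  {"fingers": -1, "x": 0, "y": 0, "z": -0.035, "ax": 0, "ay": 0, "az": 0},
  {"fingers": -1, "x": 0, "y": 0, "z": -0.035, "ax": 0, "ay": 0, "az": 0},
  {"fingers": -1, "x": 0, "y": 0.035, "z": 0, "ax": 0, "ay": 0, "az": 0},
  {"fingers": -1, "x": 0, "y": 0.035, "z": 0, "ax": 0, "ay": 0, "az": 0},
  {"fingers": -1, "x": 0, "y": 0.035, "z": 0, "ax": 0, "ay": 0, "az": 0},
  {"fingers": -1, "x": 0, "y": 0.035, "z": 0, "ax": 0, "ay": 0, "az": 0},
  {"fingers": -1, "x": 0, "y": 0.035, "z": 0, "ax": 0, "ay": 0, "az": 0},
])

```text
clock: 11.15
tcp_pos: [0.5516, -0.0391, 0.2496]
orientation: [-0.203, 3.133, -0.0]
contact_force: [1.2, 1.0, 0.1]
grip_width: -0.0002
gripper_force: 0.0
```

Request:
arm_command([
  {"fingers": -1, "x": 0, "y": 0.035, "z": 0, "ax": 0, "ay": 0, "az": 0},
  {"fingers": -1, "x": 0, "y": 0, "z": 0, "ax": 0, "ay": 0, "az": 0},
  {"fingers": -1, "x": 0, "y": 0, "z": 0, "ax": 0, "ay": 0, "az": 0},
])

```text
clock: 11.4
tcp_pos: [0.5472, -0.0031, 0.2493]
orientation: [-0.212, 3.133, 0.001]
contact_force: [0.1, -0.6, 0.1]
grip_width: 0.0001
gripper_force: 0.0
```

```bash
python3 - <<'E'
from st import *;from h import *
f=r.grab_frame("top");z=pts(f)[...,2];m=np.zeros(z.shape,bool);m[155:225,425:500]=1
print("mag top z",np.median(z[m&(z>.103)]),(m&(z>.103)).sum(),rect(f,m&(z>.105),.121))
s=r.grab_frame("scene")["frame"][130:330,110:270,::-1]
cv2.imwrite("pics/w7.png",np.hstack([cv2.resize(f["frame"][90:250,370:530,::-1],(400,400)),cv2.resize(s,(320,400))]))
E
```

```text
11.4 [ 0.5472 -0.0031  0.2493] xang -172.27 yang 97.73 tilt [0.001  0.0008] F [ 0.11 -0.57  0.11] w 0.0001 g 0.0
mag top z 0.6265372773446538 3555 (((568.1302490234375, -190.6708526611328), (88.8216323852539, 112.15753936767578), 88.51151275634766), array([ 425,  155,   56,   70, 3547], dtype=int32))
```

View pics/w7.png

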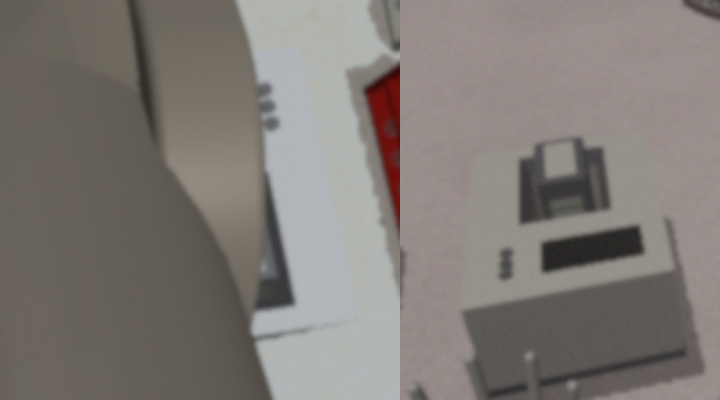

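The top view is blocked by the arm. The scene view shows the magazine sunk in the well, so I'll take its height from the scene depth.

```bash
python3 - <<'E'
from st import *;from h import *
f=r.grab_frame("scene");P=pts(f);z=P[...,2]
m=np.zeros(z.shape,bool);m[190:245,150:225]=1
k=m&(z>.105)&(z<.16);k2=k&(z>np.percentile(z[k],40));print("mag top z",np.percentile(z[k],[30,50,70,85,95]).round(4),k.sum(),P[k2][:,:2].mean(0))
l=m&(abs(z-.095)<.006);print("lab top",np.median(z[l]));print(rect(f,m&(abs(z-.121)<.006),.121)[0])
E
```

```text
11.5 [ 0.5473 -0.0066  0.2494] xang -172.59 yang 97.41 tilt [ 0.0008 -0.0005] F [-0.26  0.11  0.29] w 0.0 g 0.0
mag top z [0.1185 0.1194 0.1199 0.1204 0.1209] 713 [ 0.57560323 -0.21441965]
lab top 0.09368317573577001
((579.7457885742188, -213.50531005859375), (64.99053192138672, 39.70695495605469), 8.335921287536621)
```

The magazine top is 26 mm above the labeller top, as expected for a caught magazine. The gripper is clear.

```bash
python3 -c "
from bench import r;print(r.hand_in())"
```

```text
the job is handed in; nothing more can be done
None
```

The tall magazine is upright in the well and held down by the catch, its top about 26 mm above the labeller's top after one full push; the squat magazine was not touched, and the job was handed in at about 11.5 s.

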